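Unscrew the sprung lid of a burr jar

TASK

Open the carving-burr jar: unscrew its metal lid anticlockwise with a light hand, letting it rise with the thread and never pulling, pressing or levering it hard against the jar, and keep hold of it as it comes free, because the sprung carrier underneath pushes it off. Lift it clear and set it down gently, top side up, in the middle of the round wooden coaster; let go of it there and leave the other things on the bench where they are.

Things in the scene. Friction and masses are not known exactly. Their poses are not given: they have to be found in the camera images.
- lid: Round knurled aluminium lid, a cup open below: 58 mm in diameter, 34 mm high, bore 49 mm and 29 mm deep, about 60 g, screwed on the jar. Origin: centre of its lower rim (3 to 4 mm above the jar's shoulder at the start); z up to its flat top. About 1 mm of play sideways and up and down. A grip of 10 to 15 N turns it.
- jar: Grey jar, 72 mm in diameter, shoulder 68 mm above the bench, in a wooden block 100 x 100 x 24 mm screwed to the bench: it does not give. Origin: on its axis at bench height; z up. The lid's contacts with the jar, thread and carrier must stay under 20 N in all (the spring alone makes 4 to 6 N of this): squeezing off-centre, pulling or pressing breaks it.
- coaster: Round wooden coaster with a cork face, 110 mm in diameter, 12 mm high, fixed on the bench. Origin: centre of its underside; z up. At most 25 N on it from the lid.
- walnut_a: Carved walnut, about 40 mm in diameter and height, loose; origin at its underside. To be left alone.
- walnut_b: Another carved walnut of the same size, loose; origin at its underside. To be left alone.
- chisel: Small carving chisel lying on the bench, 170 mm long, handle 26 mm thick; origin below its middle, x axis along it. To be left alone.
- tub: White plastic tub, 52 mm in diameter, 60 mm high, loose; origin at the centre of its underside. To be left alone.
- neck (a point): Centre of the top of the jar's threaded neck (46 mm over the thread, 68 to 100 mm above the bench). Coarse right-hand thread of 15 to 25 mm rise a turn, not known better: follow the lid up by feel. Turned anticlockwise from above it comes free after a little over one turn (6 to 7 rad). It stays where it is left on the thread.
- carrier_top (a point): Centre of the top of the sprung carrier inside the neck, pressing the lid up from below with about 3 N when screwed down, about 2 N when the lid comes free; a lid not held then springs up several mm and may tip off. z vertical.
Not all that is in view belongs to the job. Of the things that look like the lid, the largest one is meant.

How it is judged:
On the way:
1. the lid is off the thread and held in the gripper, clear above the neck (z of lid in the frame of jar above 0.104 m and contact force between the fingers and lid above 0.5 N), for 0.1 s.
At the end, for the whole second after the job is handed in: the lid rests flat on the coaster, top side up, its axis within 20 mm of the coaster's centre, at rest and let go (horizontal distance between lid and coaster below 0.02 m and z of lid in the frame of coaster between 0.009 and 0.015 m and angle between the z axis of lid and the z axis of coaster, either way round below 0.1 rad and angle between lid's own z axis and vertical below 0.1 rad and linear speed of lid below 0.02 m/s and contact force between the fingers and lid below 0.05 N); the robot touches nothing.
It fails at once if the lid pushes or pulls on the jar with more than 20 N (contact force between lid and jar above 20 N).
It fails at once if the lid springs off the thread without being held (z of lid in the frame of jar above 0.094 m and horizontal distance between lid and jar below 0.06 m and contact force between the fingers and lid below 0.1 N).
It fails at once if the lid is set down with more than 25 N (contact force between lid and coaster above 25 N).
It fails at once if the lid is dropped on the bench (contact force between lid and table above 0.1 N).
It fails at once if a walnut, the chisel or the tub is moved by more than 15 mm (distance of any of walnut_a, walnut_b, chisel, tub from where it was at the start of the episode above 0.015 m).
It also fails if it takes over 72 s, if anything falls off the work surface, if the arm or the gripper's body presses on something with over 40 N, if the wrist force passes 120 N, or if a joint passes its speed limit or range.

ROBOT

A 7-joint arm with a two-finger parallel gripper is mounted at the origin on the work surface. World frame = base frame: x ahead of the robot, y to its left, z up, the work surface at z = 0. Lengths are in m, angles in rad, forces in N, time in s.
With the tool pointing down it reaches from about 0.4 to 0.85 m from the base axis. Payload 4.5 kg.
Tool frame: the origin (TCP) lies between the finger pads; the fingertips stand r.tip_reach ahead of it and the grasp point (between the pads) lies 11 mm behind it (r.tip_reach is the distance from the TCP to the fingertips, in m); z points along the fingers, y is the line along which they close (so a half turn about z gives the same grasp; the last joint's range is limited). The gripper opens to 88 mm and grips with 3 to 60 N. Pads are 18 mm wide; open, the fingers measure 123 mm over their backs; the gripper's body (75 mm by 187 mm) begins 45 mm behind the grasp point.
Start: joints at [1.344, 0.689, -0.195, 1.565, 0.157, 0.902, -0.215], TCP at [0.161, -0.604, 0.247] pointing down, gripper open.
Joint ranges: [-3.01, 3.01], [-0.46, 2.08], [-1.47, 1.51], [0.13, 2.56], [-1, 4.14], [0.04, 2.09], [-2.66, 2.66]. Speed limits (rad/s): [2.57, 2.57, 3.14, 3.14, 3.14, 3.14, 3.14].

INTERFACE

Orientations are given as a unit quaternion [x, y, z, w].
In Python, from plant import r, vision, workorder gives the robot as it stands.
- The arm moves only by the tool drive_tool, never from a script. Its argument "targets" is a list of rows, each an object of numbers: "tx", "ty", "tz": the shift along the world's x, y, z in units of 0.03 m (1.0 is 0.03 m); "wx", "wy", "wz": the turn, a rotation vector about the world's x, y, z in units of 60 degrees (1.0 is 60 degrees); "claw": the opening, from -1 (shut) to 1 (fully open). A call has exactly 8 rows; each row shifts and turns the commanded pose from where the row before left it; what a row does not reach is not made up. A row lasts 1/10 s, in which the tool goes at most 50 mm and 8.59 degrees, less where a joint would pass 70% of its speed; a pose out of reach is approached as far as the arm can. A call with a number of a shift or a turn outside -1 to 1 is refused whole. A call with a gripper value outside its range is refused whole. The fingers move at their own pace and stop on an object; "force" is the grip in N (left out, the last holds). Time passes only in rows, so rows that do not move let the fingers close, or fill a call up. It gives the time, the measured TCP pose, the force, the opening and the grip force at its end, in the units of the state.
- r.get_state(): the state, without advancing time (a new reading comes with each control period).
- vision.snapshot(name): name is "side" or "top" or "wrist"; returns a dict with "image" (384x512x3 uint8, blue, green, red), "range_z" (384x512 float32, m along the optical axis (not along the pixel's ray), 0 where there is no reading), "K" (3x3 intrinsics, pixels), "cam_to_world" (4x4, takes a point from camera to world coordinates). Camera axes: x right, y up, looking along -z (the intrinsics and any distortion apply to the point x, -y, -z); pixel columns grow to the right and rows downward; lengths in m; the calibration is good to about 2 mm. A picture is of the moment at which its call begins.
- workorder.finish_job(): hands the job in; it is judged then, once.
The state is a dict: "clock": time; "q": joint angles; "qd": joint speeds; "joint_torque": joint torques, N m; "tool_pos": TCP position; "eef_rot": TCP orientation; "contact_force": force on the tool from outside, world axes, zero at the start; "moment": the same for the moment, N m; "opening": opening from 0.0 (shut) to 1.0 (fully open); "finger_force": force on a finger pad.
Only numpy, scipy, OpenCV 4.12 (cv2) and the standard library are available. Lean on these libraries where they do the work, as an engineer would, in place of code of your own. Each camera call takes 0.05 s, during which the arm holds its last target. There are 200 camera calls.

## Working session

There is one attempt and no reset: what is moved stays moved. The work goes in short steps, Python scripts to look and compute and a tool call to move; the robot and the scene stay as the last step left them, time stands still between calls to the robot, and variables do not carry over. Pictures are saved under pics/ and viewed, at most 10 in all, crops included, and the job is handed in when it is done.

Besides the shell and the picture viewer there is one more tool, called by a JSON object that holds its "api" and its "payload". drive_tool: Moves the arm, as the interface text tells. Its arguments: {"type":"object","properties":{"targets":{"type":"array","items":{"type":"object","properties":{"tx":{"type":"number"},"ty":{"type":"number"},"tz":{"type":"number"},"wx":{"type":"number"},"wy":{"type":"number"},"wz":{"type":"number"},"claw":{"type":"number"}}}},"force":{"type":"number"}},"required":["targets"]}

```bash
mkdir -p pics; cat > h.py <<'E'
import numpy as np, cv2
from plant import r, vision, workorder
def snap(name):
    s=vision.snapshot(name); np.savez(name+'.npz',**{k:np.asarray(v) for k,v in s.items()}); return s
def cloud(s):
    z=s['range_z'].astype(float); K=s['K']; h,w=z.shape
    u,v=np.meshgrid(np.arange(w),np.arange(h))
    x=(u-K[0,2])/K[0,0]*z; y=(v-K[1,2])/K[1,1]*z
    p=np.stack([x,-y,-z,np.ones_like(z)],-1)@np.asarray(s['cam_to_world']).T
    p=p[...,:3]; p[z<=0]=np.nan; return p
E
python3 - <<'E'
from h import *
a=snap('top');b=snap('side')
cv2.imwrite('pics/top.png',a['image']);cv2.imwrite('pics/side.png',b['image'])
print({k:np.asarray(v).tolist() for k,v in a.items() if k in('K','cam_to_world')}); print(r.tip_reach,r.get_state())
print([k for k in a])
E
```

```text
{'K': [[346.9667311657694, 0.0, 257.1181710134907], [0.0, 346.9667311657694, 192.66379433168558], [0.0, 0.0, 1.0]], 'cam_to_world': [[-0.08675339972990606, 0.9755141526610406, -0.20210389801613315, 0.43960447665257557], [-0.9962275269725849, -0.08451429849681309, 0.01969893021662412, 0.03855838162083479], [0.0021359160542941107, 0.20305041567946613, 0.9791659545526515, 0.7732240739639498], [0.0, 0.0, 0.0, 1.0]]}
0.008 {'clock': 0.1, 'q': array([ 1.34379708,  0.68994306, -0.19450013,  1.56618143,  0.15730948,
        0.90253153, -0.21509737]), 'qd': array([-0.00059496, -0.00130916, -0.0018471 , -0.00160723,  0.0006977 ,
        0.00171946, -0.00090162]), 'joint_torque': array([-3.14087702e-03, -5.28508759e+01, -1.27159160e+00, -1.53839439e+01,
       -5.25990757e-02,  1.94317945e-03,  2.88869489e-05]), 'tool_pos': array([ 0.16096454, -0.60335898,  0.24597854]), 'eef_rot': array([ 9.91505617e-01,  1.30061188e-01, -1.77570402e-04, -8.17377424e-04]), 'contact_force': array([-0.16894044,  0.4100897 , -0.42478124]), 'moment': array([ 0.00676746, -0.02464947,  0.01997966]), 'finger_force': 0.0, 'opening': 0.9992117934462896}
['image', 'range_z', 'K', 'cam_to_world']
```

View pics/top.png

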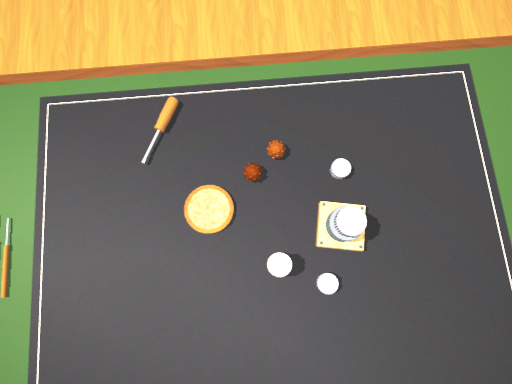

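View pics/side.png

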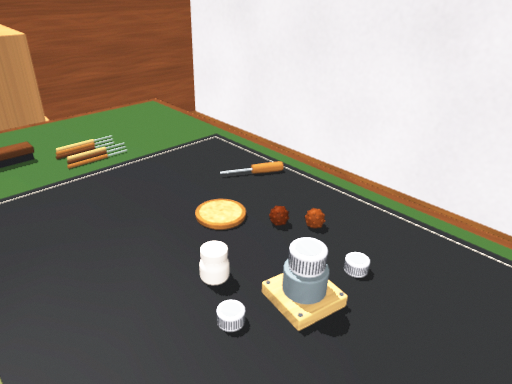

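Candidates for the lid, by pixel in the top view: the knurled lid on the jar (350,221), a small loose lid (341,169), a small loose lid (328,284) and the tub's white top (280,265). By the description the lid on the jar in the wooden block is meant. The coaster is at (209,209), the walnuts at (277,150) and (253,172), and the chisel at (161,130).

```bash
python3 - <<'E'
from h import *
s=dict(np.load('top.npz')); p=cloud(s)
def fit(name,u,v,rad,zlo,zhi):
    q=p[v-rad:v+rad+1,u-rad:u+rad+1].reshape(-1,3); q=q[(q[:,2]>zlo)&(q[:,2]<zhi)]
    c,R=cv2.minEnclosingCircle(q[:,:2].astype(np.float32)); print(name,len(q),np.round(c,4),'R',round(R,4),'z',np.round(np.median(q[:,2]),4),'mean',np.round(q.mean(0),4))
fit('lid',350,221,25,.095,.115)
fit('lidA',341,169,16,.015,.06);fit('lidB',328,284,16,.015,.06)
fit('tub',280,265,18,.045,.075)
fit('coaster',209,209,30,.008,.016)
fit('wa',277,150,14,.02,.05);fit('wb',253,172,14,.02,.05)
fit('block',342,226,34,.018,.03)
fit('jar',345,224,34,.06,.075)
t=np.load('top.npz')['image'][180:270,300:390]; w=np.load('side.npz')['image'][230:330,255:355]
cv2.imwrite('pics/crop.png',np.hstack([cv2.resize(t,(400,400),interpolation=2),cv2.resize(w,(400,400),interpolation=2)]))
E
```

```text
lid 721 [ 0.5082 -0.1528] R 0.0296 z 0.1065 mean [ 0.507  -0.1513  0.1062]
lidA 302 [ 0.6361 -0.169 ] R 0.0221 z 0.0254 mean [ 0.6352 -0.1683  0.0251]
lidB 349 [ 0.3896 -0.1077] R 0.0216 z 0.0253 mean [ 0.3896 -0.107   0.0253]
tub 416 [ 0.4369 -0.0098] R 0.023 z 0.0602 mean [ 0.4368 -0.0097  0.0602]
coaster 1878 [0.5708 0.1333] R 0.0553 z 0.0126 mean [0.5699 0.1329 0.0125]
wa 236 [ 0.6933 -0.0281] R 0.0207 z 0.0337 mean [ 0.6899 -0.0273  0.0327]
wb 241 [0.6446 0.0295] R 0.0204 z 0.0341 mean [0.6422 0.0293 0.0329]
block 1004 [ 0.507  -0.1531] R 0.0684 z 0.0241 mean [ 0.502  -0.1411  0.0241]
jar 246 [ 0.5075 -0.1523] R 0.0356 z 0.068 mean [ 0.5015 -0.1353  0.0676]
```

View pics/crop.png

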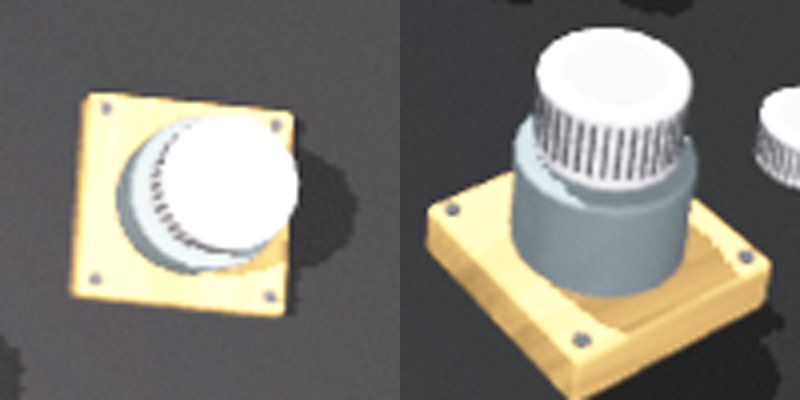

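The crop confirms it: the knurled lid sits on the grey jar in the wooden block (top view about (350,221)). Its measured radius of 29.6 mm and top at 0.106 m both match the description. The loose lids have R 22 mm and are too small. I'll move above it and wind the wrist clockwise on the way.

{"api": "drive_tool", "payload": {"targets": [{"tx":0.7,"ty":0.9,"wz":-0.08,"claw":1},{"tx":0.7,"ty":0.9,"wz":-0.08,"claw":1},{"tx":0.7,"ty":0.9,"wz":-0.08,"claw":1},{"tx":0.7,"ty":0.9,"wz":-0.08,"claw":1},{"tx":0.7,"ty":0.9,"wz":-0.08,"claw":1},{"tx":0.7,"ty":0.9,"wz":-0.08,"claw":1},{"tx":0.7,"ty":0.9,"wz":-0.08,"claw":1},{"tx":0.7,"ty":0.9,"wz":-0.08,"claw":1}], "force": 12}}

```text
validation failed for argument at $.ta...
```

```bash
python3 - <<'E'
from h import *
s=r.get_state(); print(s['q'].round(3),s['tool_pos'].round(4),s['eef_rot'].round(4))
E
```

```text
[ 1.344  0.69  -0.195  1.566  0.157  0.903 -0.215] [ 0.161  -0.6034  0.246 ] [ 9.915e-01  1.301e-01 -2.000e-04 -8.000e-04]
```

{"api": "drive_tool", "payload": {"targets": [{"tx":0.7,"ty":0.9,"tz":0,"wx":0,"wy":0,"wz":-0.08,"claw":1},{"tx":0.7,"ty":0.9,"tz":0,"wx":0,"wy":0,"wz":-0.08,"claw":1},{"tx":0.7,"ty":0.9,"tz":0,"wx":0,"wy":0,"wz":-0.08,"claw":1},{"tx":0.7,"ty":0.9,"tz":0,"wx":0,"wy":0,"wz":-0.08,"claw":1},{"tx":0.7,"ty":0.9,"tz":0,"wx":0,"wy":0,"wz":-0.08,"claw":1},{"tx":0.7,"ty":0.9,"tz":0,"wx":0,"wy":0,"wz":-0.08,"claw":1},{"tx":0.7,"ty":0.9,"tz":0,"wx":0,"wy":0,"wz":-0.08,"claw":1},{"tx":0.7,"ty":0.9,"tz":0,"wx":0,"wy":0,"wz":-0.08,"claw":1}], "force": 12}}

```text
clock: 0.9
tool_pos: [0.3298, -0.3865, 0.2465]
eef_rot: [0.979, -0.205, -0.0, -0.0]
contact_force: [0.2, 0.0, 0.1]
opening: 1.001
finger_force: 0.0
```

```bash
python3 - <<'E'
from h import *
s=r.get_state(); print(s['q'].round(3),s['tool_pos'].round(4),s['eef_rot'].round(4))
E
```

```text
[ 0.756  0.536  0.028  1.92  -0.022  0.686 -1.187] [ 0.3298 -0.3865  0.2465] [ 9.788e-01 -2.050e-01 -2.000e-04 -2.000e-04]
```

{"api": "drive_tool", "payload": {"targets": [{"tx":0.74,"ty":0.98,"tz":-0.1,"wx":0,"wy":0,"wz":-0.07,"claw":1},{"tx":0.74,"ty":0.98,"tz":-0.1,"wx":0,"wy":0,"wz":-0.07,"claw":1},{"tx":0.74,"ty":0.98,"tz":-0.1,"wx":0,"wy":0,"wz":-0.07,"claw":1},{"tx":0.74,"ty":0.98,"tz":-0.1,"wx":0,"wy":0,"wz":-0.07,"claw":1},{"tx":0.74,"ty":0.98,"tz":-0.1,"wx":0,"wy":0,"wz":-0.07,"claw":1},{"tx":0.74,"ty":0.98,"tz":-0.1,"wx":0,"wy":0,"wz":-0.07,"claw":1},{"tx":0.74,"ty":0.98,"tz":-0.1,"wx":0,"wy":0,"wz":-0.07,"claw":1},{"tx":0.6,"ty":0.8,"tz":-0.1,"wx":0,"wy":0,"wz":-0.07,"claw":1}], "force": 12}}

```text
clock: 1.7
tool_pos: [0.5037, -0.1557, 0.2223]
eef_rot: [0.878, -0.478, -0.0, -0.0]
contact_force: [0.4, -0.7, 1.2]
opening: 1.003
finger_force: 0.0
```

```bash
python3 - <<'E'
from h import *
s=r.get_state(); print(s['q'].round(3),s['tool_pos'].round(4),s['eef_rot'].round(4))
w=snap('wrist'); cv2.imwrite('pics/w1.png',w['image']); p=cloud(w).reshape(-1,3)
for lo,hi in((.1,.112),(.06,.075)):
    q=p[(p[:,2]>lo)&(p[:,2]<hi)&(np.hypot(p[:,0]-.5075,p[:,1]+.152)<.06)]
    if len(q): c,R=cv2.minEnclosingCircle(q[:,:2].astype(np.float32)); print(len(q),c,R,np.median(q,0).round(4),q.mean(0).round(4))
E
```

```text
[ 0.061  0.609  0.248  1.901 -0.232  0.66  -2.118] [ 0.5037 -0.1557  0.2223] [ 8.783e-01 -4.780e-01 -3.000e-04 -3.000e-04]
3555 (0.507987916469574, -0.150803804397583) 0.029321907088160515 [ 0.5091 -0.1524  0.106 ] [ 0.5089 -0.1521  0.1058]
944 (0.5081745982170105, -0.1505897492170334) 0.03595690429210663 [ 0.5235 -0.174   0.0674] [ 0.5181 -0.1691  0.0672]
```

View pics/w1.png

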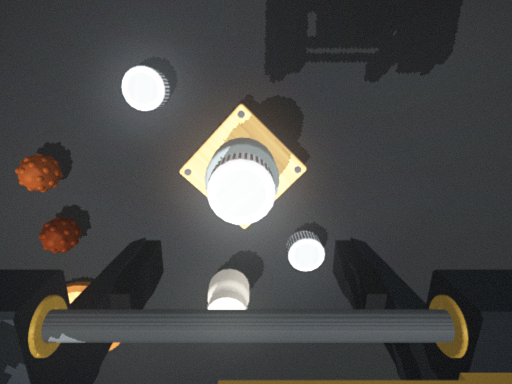

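The lid's top is at about (241,190), with the neighbouring lids, walnuts and tub well away. The wrist measurement puts the lid centre at (0.508, -0.1515), top 0.106.

{"api": "drive_tool", "payload": {"targets": [{"tx":0.07,"ty":0.07,"tz":-0.5,"wx":0,"wy":0,"wz":-0.04,"claw":1},{"tx":0.07,"ty":0.07,"tz":-0.5,"wx":0,"wy":0,"wz":-0.04,"claw":1},{"tx":0,"ty":0,"tz":-0.5,"wx":0,"wy":0,"wz":-0.04,"claw":1},{"tx":0,"ty":0,"tz":-0.5,"wx":0,"wy":0,"wz":-0.04,"claw":1},{"tx":0,"ty":0,"tz":-0.5,"wx":0,"wy":0,"wz":-0.04,"claw":1},{"tx":0,"ty":0,"tz":-0.4,"wx":0,"wy":0,"wz":-0.04,"claw":1},{"tx":0,"ty":0,"tz":0,"wx":0,"wy":0,"wz":0,"claw":1},{"tx":0,"ty":0,"tz":0,"wx":0,"wy":0,"wz":0,"claw":1}], "force": 12}}

```text
clock: 2.55
tool_pos: [0.5067, -0.154, 0.1358]
eef_rot: [0.812, -0.584, -0.0, 0.0]
contact_force: [0.4, 0.4, 0.7]
opening: 1.001
finger_force: 0.0
```

```bash
python3 - <<'E'
from h import *
s=r.get_state(); print(s['q'].round(3),s['tool_pos'].round(4),s['eef_rot'].round(4))
E
```

```text
[ 0.065  0.754  0.239  1.965 -0.37   0.465 -2.243] [ 0.5067 -0.154   0.1358] [ 8.120e-01 -5.837e-01 -1.000e-04  1.000e-04]
```

{"api": "drive_tool", "payload": {"targets": [{"tx":0.04,"ty":0.08,"tz":-0.35,"wx":0,"wy":0,"wz":0,"claw":1},{"tx":0,"ty":0,"tz":-0.35,"wx":0,"wy":0,"wz":0,"claw":1},{"tx":0,"ty":0,"tz":-0.35,"wx":0,"wy":0,"wz":0,"claw":1},{"tx":0,"ty":0,"tz":-0.35,"wx":0,"wy":0,"wz":0,"claw":1},{"tx":0,"ty":0,"tz":-0.3,"wx":0,"wy":0,"wz":0,"claw":1},{"tx":0,"ty":0,"tz":0,"wx":0,"wy":0,"wz":0,"claw":1},{"tx":0,"ty":0,"tz":0,"wx":0,"wy":0,"wz":0,"claw":1},{"tx":0,"ty":0,"tz":0,"wx":0,"wy":0,"wz":0,"claw":1}], "force": 10}}

```text
clock: 3.35
tool_pos: [0.5082, -0.1517, 0.085]
eef_rot: [0.812, -0.584, 0.0, -0.0]
contact_force: [-0.3, -0.4, 0.1]
opening: 1.003
finger_force: 0.0
```

{"api": "drive_tool", "payload": {"targets": [{"tx":0,"ty":0,"tz":0,"wx":0,"wy":0,"wz":0,"claw":0.45},{"tx":0,"ty":0,"tz":0,"wx":0,"wy":0,"wz":0,"claw":0.4},{"tx":0,"ty":0,"tz":0,"wx":0,"wy":0,"wz":0,"claw":0.38},{"tx":0,"ty":0,"tz":0,"wx":0,"wy":0,"wz":0,"claw":0.36},{"tx":0,"ty":0,"tz":0,"wx":0,"wy":0,"wz":0,"claw":0.34},{"tx":0,"ty":0,"tz":0,"wx":0,"wy":0,"wz":0,"claw":0.3},{"tx":0,"ty":0,"tz":0,"wx":0,"wy":0,"wz":0,"claw":0.2},{"tx":0,"ty":0,"tz":0,"wx":0,"wy":0,"wz":0,"claw":0.2}], "force": 4}}

```text
clock: 4.15
tool_pos: [0.5081, -0.1515, 0.0848]
eef_rot: [0.812, -0.584, 0.0, -0.0]
contact_force: [-0.1, -0.4, 0.7]
opening: 0.659
finger_force: 4.0
```

{"api": "drive_tool", "payload": {"targets": [{"tx":0,"ty":0,"tz":0,"wx":0,"wy":0,"wz":0,"claw":0.2},{"tx":0,"ty":0,"tz":0,"wx":0,"wy":0,"wz":0,"claw":0.2},{"tx":0,"ty":0,"tz":0.01,"wx":0,"wy":0,"wz":0.1,"claw":0.2},{"tx":0,"ty":0,"tz":0.01,"wx":0,"wy":0,"wz":0.1,"claw":0.2},{"tx":0,"ty":0,"tz":0.01,"wx":0,"wy":0,"wz":0.1,"claw":0.2},{"tx":0,"ty":0,"tz":0.01,"wx":0,"wy":0,"wz":0.1,"claw":0.2},{"tx":0,"ty":0,"tz":0.01,"wx":0,"wy":0,"wz":0.1,"claw":0.2},{"tx":0,"ty":0,"tz":0,"wx":0,"wy":0,"wz":0,"claw":0.2}], "force": 12}}

```text
clock: 4.95
tool_pos: [0.5078, -0.1517, 0.0863]
eef_rot: [0.935, -0.354, -0.0, -0.0]
contact_force: [0.2, -0.6, 0.6]
opening: 0.655
finger_force: 12.0
```

```bash
cat > st.py <<'E'
from h import *
s=r.get_state(); print('q7',s['q'][6].round(3),s['tool_pos'].round(4),'F',s['contact_force'].round(2),'M',s['moment'].round(3),'op',round(float(s['opening']),3),'ff',round(float(s['finger_force']),1),'yaw',round(float(2*np.arctan2(s['eef_rot'][1],s['eef_rot'][0])),3))
E
python3 st.py
```

```text
q7 -1.921 [ 0.5078 -0.1517  0.0863] F [ 0.24 -0.58  0.62] M [0.087 0.019 0.022] op 0.655 ff 12.0 yaw -0.723
```

{"api": "drive_tool", "payload": {"targets": [{"tx":0,"ty":0,"tz":0.011,"wx":0,"wy":0,"wz":0.1,"claw":0.2},{"tx":0,"ty":0,"tz":0.011,"wx":0,"wy":0,"wz":0.1,"claw":0.2},{"tx":0,"ty":0,"tz":0.011,"wx":0,"wy":0,"wz":0.1,"claw":0.2},{"tx":0,"ty":0,"tz":0.011,"wx":0,"wy":0,"wz":0.1,"claw":0.2},{"tx":0,"ty":0,"tz":0.011,"wx":0,"wy":0,"wz":0.1,"claw":0.2},{"tx":0,"ty":0,"tz":0.011,"wx":0,"wy":0,"wz":0.1,"claw":0.2},{"tx":0,"ty":0,"tz":0.011,"wx":0,"wy":0,"wz":0.1,"claw":0.2},{"tx":0,"ty":0,"tz":0,"wx":0,"wy":0,"wz":0,"claw":0.2}], "force": 12}}

```text
clock: 5.75
tool_pos: [0.5078, -0.1514, 0.0884]
eef_rot: [1.0, 0.004, -0.0, -0.0]
contact_force: [-0.5, 1.0, -0.3]
opening: 0.655
finger_force: 12.0
```

```bash
python3 st.py
```

```text
q7 -1.503 [ 0.5078 -0.1514  0.0884] F [-0.45  0.98 -0.26] M [-0.025 -0.001  0.013] op 0.655 ff 12.0 yaw 0.008
```

{"api": "drive_tool", "payload": {"targets": [{"tx":0,"ty":0,"tz":0.01,"wx":0,"wy":0,"wz":0.1,"claw":0.2},{"tx":0,"ty":0,"tz":0.01,"wx":0,"wy":0,"wz":0.1,"claw":0.2},{"tx":0,"ty":0,"tz":0.01,"wx":0,"wy":0,"wz":0.1,"claw":0.2},{"tx":0,"ty":0,"tz":0.01,"wx":0,"wy":0,"wz":0.1,"claw":0.2},{"tx":0,"ty":0,"tz":0.01,"wx":0,"wy":0,"wz":0.1,"claw":0.2},{"tx":0,"ty":0,"tz":0.01,"wx":0,"wy":0,"wz":0.1,"claw":0.2},{"tx":0,"ty":0,"tz":0.01,"wx":0,"wy":0,"wz":0.1,"claw":0.2},{"tx":0,"ty":0,"tz":0,"wx":0,"wy":0,"wz":0,"claw":0.2}], "force": 12}}

```text
clock: 6.55
tool_pos: [0.5076, -0.1517, 0.0905]
eef_rot: [0.932, 0.361, -0.0, -0.0]
contact_force: [-0.6, -0.3, 0.4]
opening: 0.664
finger_force: 12.0
```

```bash
python3 st.py
```

```text
q7 -1.065 [ 0.5076 -0.1517  0.0905] F [-0.63 -0.25  0.44] M [-0.104  0.024  0.022] op 0.664 ff 12.0 yaw 0.739
```

{"api": "drive_tool", "payload": {"targets": [{"tx":0,"ty":0,"tz":0.01,"wx":0,"wy":0,"wz":0.1,"claw":0.2},{"tx":0,"ty":0,"tz":0.01,"wx":0,"wy":0,"wz":0.1,"claw":0.2},{"tx":0,"ty":0,"tz":0.01,"wx":0,"wy":0,"wz":0.1,"claw":0.2},{"tx":0,"ty":0,"tz":0.01,"wx":0,"wy":0,"wz":0.1,"claw":0.2},{"tx":0,"ty":0,"tz":0.01,"wx":0,"wy":0,"wz":0.1,"claw":0.2},{"tx":0,"ty":0,"tz":0.01,"wx":0,"wy":0,"wz":0.1,"claw":0.2},{"tx":0,"ty":0,"tz":0.01,"wx":0,"wy":0,"wz":0.1,"claw":0.2},{"tx":0,"ty":0,"tz":0,"wx":0,"wy":0,"wz":0,"claw":0.2}], "force": 12}}

```text
clock: 7.35
tool_pos: [0.5075, -0.1519, 0.0925]
eef_rot: [0.742, 0.671, -0.0, -0.0]
contact_force: [-1.1, -1.8, 0.2]
opening: 0.655
finger_force: 12.0
```

```bash
python3 st.py; python3 - <<'E'
from h import *
for n in('top','side'):
    p=cloud(snap(n)).reshape(-1,3)
    q=p[(np.hypot(p[:,0]-.508,p[:,1]+.1515)<.02)&(p[:,2]>.09)&(p[:,2]<.125)]
    print(n,len(q),len(q) and np.percentile(q[:,2],[5,25,50,75,95]).round(4))
E
```

```text
q7 -0.579 [ 0.5075 -0.1519  0.0925] F [-1.14 -1.75  0.2 ] M [-0.154 -0.023 -0.002] op 0.655 ff 12.0 yaw 1.471
top 46 [0.1125 0.1136 0.1146 0.1154 0.1163]
side 231 [0.114  0.1145 0.1149 0.1154 0.1161]
```

{"api": "drive_tool", "payload": {"targets": [{"tx":-0.01,"ty":-0.015,"tz":0.011,"wx":0,"wy":0,"wz":0.1,"claw":0.2},{"tx":0,"ty":0,"tz":0.011,"wx":0,"wy":0,"wz":0.1,"claw":0.2},{"tx":0,"ty":0,"tz":0.011,"wx":0,"wy":0,"wz":0.1,"claw":0.2},{"tx":0,"ty":0,"tz":0.011,"wx":0,"wy":0,"wz":0.1,"claw":0.2},{"tx":0,"ty":0,"tz":0.011,"wx":0,"wy":0,"wz":0.1,"claw":0.2},{"tx":0,"ty":0,"tz":0.011,"wx":0,"wy":0,"wz":0.1,"claw":0.2},{"tx":0,"ty":0,"tz":0.011,"wx":0,"wy":0,"wz":0.1,"claw":0.2},{"tx":0,"ty":0,"tz":0,"wx":0,"wy":0,"wz":0,"claw":0.2}], "force": 12}}

```text
clock: 8.25
tool_pos: [0.5076, -0.1524, 0.0947]
eef_rot: [0.451, 0.892, -0.0, -0.0]
contact_force: [-0.0, -1.2, -2.9]
opening: 0.654
finger_force: 12.0
```

```bash
echo "print(s['q'].round(2))">>st.py; python3 st.py
```

```text
q7 -0.02 [ 0.5076 -0.1524  0.0947] F [-0.   -1.21 -2.87] M [-0.225 -0.278  0.012] op 0.654 ff 12.0 yaw 2.205
[ 0.57  0.88 -0.62  1.96  0.89  0.61 -0.02]
```

{"api": "drive_tool", "payload": {"targets": [{"tx":0,"ty":0,"tz":-0.02,"wx":0,"wy":0,"wz":0,"claw":0.2},{"tx":0,"ty":0,"tz":0,"wx":0,"wy":0,"wz":0,"claw":0.7},{"tx":0,"ty":0,"tz":0,"wx":0,"wy":0,"wz":0,"claw":0.7},{"tx":0,"ty":0,"tz":0,"wx":0,"wy":0,"wz":0,"claw":0.7},{"tx":0,"ty":0,"tz":0,"wx":0,"wy":0,"wz":-0.1,"claw":0.7},{"tx":0,"ty":0,"tz":0,"wx":0,"wy":0,"wz":-0.14,"claw":0.7},{"tx":0,"ty":0,"tz":0,"wx":0,"wy":0,"wz":-0.14,"claw":0.7},{"tx":0,"ty":0,"tz":0,"wx":0,"wy":0,"wz":-0.14,"claw":0.7}], "force": 12}}

```text
clock: 9.05
tool_pos: [0.5077, -0.1517, 0.0945]
eef_rot: [0.676, 0.737, 0.0, -0.0]
contact_force: [-0.3, 0.4, 0.1]
opening: 0.849
finger_force: 0.0
```

```bash
python3 st.py; python3 - <<'E'
from h import *
for n in('top','side','wrist'):
    p=cloud(snap(n)).reshape(-1,3)
    q=p[(np.hypot(p[:,0]-.508,p[:,1]+.1515)<.027)&(p[:,2]>.105)&(p[:,2]<.125)]
    if len(q)>20:
        A=np.c_[q[:,:2]-[.508,-.1515],np.ones(len(q))]; print(n,len(q),np.percentile(q[:,2],[5,50,95]).round(4),np.linalg.lstsq(A,q[:,2],rcond=None)[0].round(4))
E
```

```text
q7 -0.448 [ 0.5077 -0.1517  0.0945] F [-0.34  0.44  0.1 ] M [-0.046 -0.101 -0.056] op 0.849 ff 0.0 yaw 1.657
[ 0.49  0.85 -0.48  1.96  0.76  0.52 -0.45]
top 164 [0.1142 0.1165 0.1182] [-0.0232 -0.0378  0.1169]
side 306 [0.1143 0.1167 0.1179] [-0.0054  0.0825  0.1175]
wrist 7766 [0.1151 0.1162 0.1171] [-0.0027 -0.0049  0.1162]
```

{"api": "drive_tool", "payload": {"targets": [{"tx":0,"ty":0,"tz":0,"wx":0,"wy":0,"wz":-0.14,"claw":0.7},{"tx":0,"ty":0,"tz":0,"wx":0,"wy":0,"wz":-0.14,"claw":0.7},{"tx":0,"ty":0,"tz":0,"wx":0,"wy":0,"wz":-0.14,"claw":0.7},{"tx":0,"ty":0,"tz":0,"wx":0,"wy":0,"wz":-0.14,"claw":0.7},{"tx":0,"ty":0,"tz":0,"wx":0,"wy":0,"wz":-0.14,"claw":0.7},{"tx":0,"ty":0,"tz":0,"wx":0,"wy":0,"wz":-0.14,"claw":0.7},{"tx":0,"ty":0,"tz":0,"wx":0,"wy":0,"wz":-0.14,"claw":0.7},{"tx":0,"ty":0,"tz":0,"wx":0,"wy":0,"wz":-0.14,"claw":0.7}], "force": 12}}

```text
clock: 10.0
tool_pos: [0.5076, -0.1516, 0.0944]
eef_rot: [0.97, 0.242, -0.0, -0.0]
contact_force: [0.2, -0.8, 0.1]
opening: 0.849
finger_force: 0.0
```

{"api": "drive_tool", "payload": {"targets": [{"tx":0,"ty":0,"tz":0,"wx":0,"wy":0,"wz":-0.14,"claw":0.7},{"tx":0,"ty":0,"tz":0,"wx":0,"wy":0,"wz":-0.14,"claw":0.7},{"tx":0,"ty":0,"tz":0,"wx":0,"wy":0,"wz":-0.14,"claw":0.7},{"tx":0,"ty":0,"tz":0,"wx":0,"wy":0,"wz":-0.14,"claw":0.7},{"tx":0,"ty":0,"tz":0,"wx":0,"wy":0,"wz":-0.14,"claw":0.7},{"tx":0,"ty":0,"tz":0,"wx":0,"wy":0,"wz":-0.14,"claw":0.7},{"tx":0,"ty":0,"tz":0,"wx":0,"wy":0,"wz":-0.14,"claw":0.7},{"tx":0,"ty":0,"tz":0,"wx":0,"wy":0,"wz":-0.14,"claw":0.7}], "force": 12}}

```text
clock: 10.8
tool_pos: [0.5075, -0.1514, 0.0943]
eef_rot: [0.942, -0.335, -0.0, -0.0]
contact_force: [-0.0, -0.2, -0.2]
opening: 0.85
finger_force: 0.0
```

```bash
python3 st.py
```

```text
q7 -1.922 [ 0.5075 -0.1514  0.0943] F [-0.05 -0.21 -0.15] M [ 0.126 -0.004 -0.005] op 0.85 ff 0.0 yaw -0.684
[ 0.17  0.81  0.06  1.98 -0.13  0.36 -1.92]
```

{"api": "drive_tool", "payload": {"targets": [{"tx":0,"ty":0,"tz":0,"wx":0,"wy":0,"wz":-0.14,"claw":0.6},{"tx":0,"ty":0,"tz":0,"wx":0,"wy":0,"wz":-0.14,"claw":0.5},{"tx":0,"ty":0,"tz":0,"wx":0,"wy":0,"wz":-0.1,"claw":0.45},{"tx":0,"ty":0,"tz":0,"wx":0,"wy":0,"wz":0,"claw":0.4},{"tx":0,"ty":0,"tz":0,"wx":0,"wy":0,"wz":0,"claw":0.37},{"tx":0,"ty":0,"tz":0,"wx":0,"wy":0,"wz":0,"claw":0.34},{"tx":0,"ty":0,"tz":0,"wx":0,"wy":0,"wz":0,"claw":0.3},{"tx":0,"ty":0,"tz":0,"wx":0,"wy":0,"wz":0,"claw":0.2}], "force": 4}}

```text
clock: 11.6
tool_pos: [0.5075, -0.1518, 0.0944]
eef_rot: [0.858, -0.514, -0.0, -0.0]
contact_force: [-0.7, 0.0, -1.1]
opening: 0.663
finger_force: 4.0
```

```bash
python3 st.py
```

```text
q7 -2.151 [ 0.5075 -0.1518  0.0944] F [-0.72  0.03 -1.14] M [0.132 0.016 0.017] op 0.663 ff 4.0 yaw -1.079
[ 0.12  0.82  0.14  1.98 -0.3   0.36 -2.15]
```

Gripped again. Continuing the unscrewing (3.45 rad done).

{"api": "drive_tool", "payload": {"targets": [{"tx":0,"ty":0,"tz":0,"wx":0,"wy":0,"wz":0,"claw":0.2},{"tx":0,"ty":0,"tz":0.01,"wx":0,"wy":0,"wz":0.1,"claw":0.2},{"tx":0,"ty":0,"tz":0.01,"wx":0,"wy":0,"wz":0.1,"claw":0.2},{"tx":0,"ty":0,"tz":0.01,"wx":0,"wy":0,"wz":0.1,"claw":0.2},{"tx":0,"ty":0,"tz":0.01,"wx":0,"wy":0,"wz":0.1,"claw":0.2},{"tx":0,"ty":0,"tz":0.01,"wx":0,"wy":0,"wz":0.1,"claw":0.2},{"tx":0,"ty":0,"tz":0.01,"wx":0,"wy":0,"wz":0.1,"claw":0.2},{"tx":0,"ty":0,"tz":0,"wx":0,"wy":0,"wz":0,"claw":0.2}], "force": 12}}

```text
clock: 12.4
tool_pos: [0.5073, -0.1522, 0.0962]
eef_rot: [0.975, -0.224, -0.0, 0.0]
contact_force: [-0.5, -0.4, -0.5]
opening: 0.654
finger_force: 12.0
```

```bash
python3 st.py
```

```text
q7 -1.788 [ 0.5073 -0.1522  0.0962] F [-0.52 -0.4  -0.5 ] M [ 0.011  0.139 -0.02 ] op 0.654 ff 12.0 yaw -0.451
[ 0.2   0.81  0.01  1.98 -0.03  0.36 -1.79]
```

{"api": "drive_tool", "payload": {"targets": [{"tx":0,"ty":0,"tz":0.01,"wx":0,"wy":0,"wz":0.1,"claw":0.2},{"tx":0,"ty":0,"tz":0.01,"wx":0,"wy":0,"wz":0.1,"claw":0.2},{"tx":0,"ty":0,"tz":0.01,"wx":0,"wy":0,"wz":0.1,"claw":0.2},{"tx":0,"ty":0,"tz":0.01,"wx":0,"wy":0,"wz":0.1,"claw":0.2},{"tx":0,"ty":0,"tz":0.01,"wx":0,"wy":0,"wz":0.1,"claw":0.2},{"tx":0,"ty":0,"tz":0.01,"wx":0,"wy":0,"wz":0.1,"claw":0.2},{"tx":0,"ty":0,"tz":0.01,"wx":0,"wy":0,"wz":0.1,"claw":0.2},{"tx":0,"ty":0,"tz":0,"wx":0,"wy":0,"wz":0,"claw":0.2}], "force": 12}}

```text
clock: 13.2
tool_pos: [0.5075, -0.1522, 0.0983]
eef_rot: [0.99, 0.139, -0.0, -0.0]
contact_force: [-0.3, -0.7, -1.1]
opening: 0.658
finger_force: 12.0
```

```bash
python3 st.py
```

```text
q7 -1.358 [ 0.5075 -0.1522  0.0983] F [-0.27 -0.67 -1.1 ] M [-0.09   0.111  0.056] op 0.658 ff 12.0 yaw 0.28
[ 0.29  0.8  -0.14  1.97  0.28  0.39 -1.36]
```

{"api": "drive_tool", "payload": {"targets": [{"tx":0,"ty":0,"tz":0.009,"wx":0,"wy":0,"wz":0.1,"claw":0.2},{"tx":0,"ty":0,"tz":0.009,"wx":0,"wy":0,"wz":0.1,"claw":0.2},{"tx":0,"ty":0,"tz":0.009,"wx":0,"wy":0,"wz":0.1,"claw":0.2},{"tx":0,"ty":0,"tz":0.01,"wx":0,"wy":0,"wz":0.1,"claw":0.2},{"tx":0,"ty":0,"tz":0.01,"wx":0,"wy":0,"wz":0.1,"claw":0.2},{"tx":0,"ty":0,"tz":0.01,"wx":0,"wy":0,"wz":0.1,"claw":0.2},{"tx":0,"ty":0,"tz":0.01,"wx":0,"wy":0,"wz":0.1,"claw":0.2},{"tx":0,"ty":0,"tz":0,"wx":0,"wy":0,"wz":0,"claw":0.2}], "force": 12}}

```text
clock: 14.0
tool_pos: [0.5075, -0.1521, 0.1003]
eef_rot: [0.875, 0.484, -0.0, -0.0]
contact_force: [-0.5, -0.2, -0.5]
opening: 0.659
finger_force: 12.0
```

```bash
python3 st.py
```

```text
q7 -0.898 [ 0.5075 -0.1521  0.1003] F [-0.49 -0.18 -0.5 ] M [-0.123  0.007 -0.045] op 0.659 ff 12.0 yaw 1.011
[ 0.4   0.81 -0.33  1.96  0.56  0.45 -0.9 ]
```

{"api": "drive_tool", "payload": {"targets": [{"tx":0,"ty":0,"tz":0.01,"wx":0,"wy":0,"wz":0.1,"claw":0.2},{"tx":0,"ty":0,"tz":0.01,"wx":0,"wy":0,"wz":0.1,"claw":0.2},{"tx":0,"ty":0,"tz":0.01,"wx":0,"wy":0,"wz":0.1,"claw":0.2},{"tx":0,"ty":0,"tz":0.01,"wx":0,"wy":0,"wz":0.1,"claw":0.2},{"tx":0,"ty":0,"tz":0.01,"wx":0,"wy":0,"wz":0.1,"claw":0.2},{"tx":0,"ty":0,"tz":0.01,"wx":0,"wy":0,"wz":0.1,"claw":0.2},{"tx":0,"ty":0,"tz":0.01,"wx":0,"wy":0,"wz":0.1,"claw":0.2},{"tx":0,"ty":0,"tz":0,"wx":0,"wy":0,"wz":0,"claw":0.2}], "force": 12}}

```text
clock: 14.8
tool_pos: [0.5077, -0.152, 0.1024]
eef_rot: [0.644, 0.765, 0.0, -0.0]
contact_force: [0.0, -0.5, 0.9]
opening: 0.656
finger_force: 12.0
```

```bash
python3 st.py
```

```text
q7 -0.378 [ 0.5077 -0.152   0.1024] F [ 0.01 -0.54  0.88] M [-0.1   -0.094  0.073] op 0.656 ff 12.0 yaw 1.743
[ 0.51  0.84 -0.52  1.96  0.78  0.56 -0.38]
```

{"api": "drive_tool", "payload": {"targets": [{"tx":0,"ty":0,"tz":0.01,"wx":0,"wy":0,"wz":0.1,"claw":0.2},{"tx":0,"ty":0,"tz":0.01,"wx":0,"wy":0,"wz":0.1,"claw":0.2},{"tx":0,"ty":0,"tz":0.01,"wx":0,"wy":0,"wz":0.1,"claw":0.2},{"tx":0,"ty":0,"tz":0.01,"wx":0,"wy":0,"wz":0.1,"claw":0.2},{"tx":0,"ty":0,"tz":0.01,"wx":0,"wy":0,"wz":0.1,"claw":0.2},{"tx":0,"ty":0,"tz":0.01,"wx":0,"wy":0,"wz":0.1,"claw":0.2},{"tx":0,"ty":0,"tz":0.01,"wx":0,"wy":0,"wz":0.1,"claw":0.2},{"tx":0,"ty":0,"tz":0,"wx":0,"wy":0,"wz":0,"claw":0.2}], "force": 12}}

```text
clock: 15.6
tool_pos: [0.5078, -0.1518, 0.1045]
eef_rot: [0.327, 0.945, 0.0, -0.0]
contact_force: [-0.2, -0.6, 0.8]
opening: 0.661
finger_force: 12.0
```

```bash
python3 st.py
```

```text
q7 0.209 [ 0.5078 -0.1518  0.1045] F [-0.16 -0.56  0.75] M [ 0.006 -0.216 -0.031] op 0.661 ff 12.0 yaw 2.476
[ 0.62  0.88 -0.71  1.95  0.93  0.68  0.21]
```

{"api": "drive_tool", "payload": {"targets": [{"tx":0,"ty":0,"tz":0.01,"wx":0,"wy":0,"wz":0.1,"claw":0.2},{"tx":0,"ty":0,"tz":0.01,"wx":0,"wy":0,"wz":0.1,"claw":0.2},{"tx":0,"ty":0,"tz":0.01,"wx":0,"wy":0,"wz":0.1,"claw":0.2},{"tx":0,"ty":0,"tz":0.01,"wx":0,"wy":0,"wz":0.1,"claw":0.2},{"tx":0,"ty":0,"tz":0.02,"wx":0,"wy":0,"wz":0,"claw":0.2},{"tx":0,"ty":0,"tz":0.02,"wx":0,"wy":0,"wz":0,"claw":0.2},{"tx":0,"ty":0,"tz":0,"wx":0,"wy":0,"wz":0,"claw":0.2},{"tx":0,"ty":0,"tz":0,"wx":0,"wy":0,"wz":0,"claw":0.2}], "force": 12}}

```text
clock: 16.4
tool_pos: [0.5077, -0.1518, 0.107]
eef_rot: [0.122, 0.993, -0.0, -0.0]
contact_force: [0.1, -0.7, 1.8]
opening: 0.655
finger_force: 12.0
```

```bash
python3 st.py
```

```text
q7 0.574 [ 0.5077 -0.1518  0.107 ] F [ 0.11 -0.72  1.78] M [ 0.062 -0.173 -0.011] op 0.655 ff 12.0 yaw 2.898
[ 0.67  0.91 -0.81  1.95  1.    0.75  0.57]
```

Fz is now the spring pushing up (+1.8 N) rather than resisting, so the lid is free. Lifting slowly.

{"api": "drive_tool", "payload": {"targets": [{"tx":0,"ty":0,"tz":0.03,"wx":0,"wy":0,"wz":0,"claw":0.2},{"tx":0,"ty":0,"tz":0.03,"wx":0,"wy":0,"wz":0,"claw":0.2},{"tx":0,"ty":0,"tz":0.03,"wx":0,"wy":0,"wz":0,"claw":0.2},{"tx":0,"ty":0,"tz":0.03,"wx":0,"wy":0,"wz":0,"claw":0.2},{"tx":0,"ty":0,"tz":0.05,"wx":0,"wy":0,"wz":0,"claw":0.2},{"tx":0,"ty":0,"tz":0.05,"wx":0,"wy":0,"wz":0,"claw":0.2},{"tx":0,"ty":0,"tz":0.05,"wx":0,"wy":0,"wz":0,"claw":0.2},{"tx":0,"ty":0,"tz":0,"wx":0,"wy":0,"wz":0,"claw":0.2}], "force": 15}}

```text
clock: 17.2
tool_pos: [0.5078, -0.152, 0.1153]
eef_rot: [0.121, 0.993, 0.0, 0.0]
contact_force: [-0.4, 0.4, 0.3]
opening: 0.657
finger_force: 15.0
```

```bash
python3 st.py
```

```text
q7 0.59 [ 0.5078 -0.152   0.1153] F [-0.36  0.35  0.28] M [ 0.031 -0.145  0.035] op 0.657 ff 15.0 yaw 2.9
[ 0.68  0.9  -0.83  1.94  0.98  0.77  0.59]
```

{"api": "drive_tool", "payload": {"targets": [{"tx":0,"ty":0,"tz":0.15,"wx":0,"wy":0,"wz":0,"claw":0.2},{"tx":0,"ty":0,"tz":0.3,"wx":0,"wy":0,"wz":0,"claw":0.2},{"tx":0,"ty":0,"tz":0.35,"wx":0,"wy":0,"wz":0,"claw":0.2},{"tx":0,"ty":0,"tz":0.35,"wx":0,"wy":0,"wz":0,"claw":0.2},{"tx":0,"ty":0,"tz":0.35,"wx":0,"wy":0,"wz":0,"claw":0.2},{"tx":0,"ty":0,"tz":0.35,"wx":0,"wy":0,"wz":0,"claw":0.2},{"tx":0,"ty":0,"tz":0.2,"wx":0,"wy":0,"wz":0,"claw":0.2},{"tx":0,"ty":0,"tz":0,"wx":0,"wy":0,"wz":0,"claw":0.2}], "force": 15}}

```text
clock: 18.0
tool_pos: [0.5082, -0.152, 0.1776]
eef_rot: [0.121, 0.993, -0.0, 0.001]
contact_force: [0.5, 0.2, -0.3]
opening: 0.663
finger_force: 15.0
```

```bash
python3 st.py; python3 - <<'E'
from h import *
s=r.get_state(); t=s['tool_pos']
for n in('side','top'):
    c=snap(n); p=cloud(c).reshape(-1,3)
    im=c['image'].reshape(-1,3)
    q=p[(np.hypot(p[:,0]-t[0],p[:,1]-t[1])<.025)&(p[:,2]>t[2]-.04)&(p[:,2]<t[2]+.03)&(im.min(1)>150)]
    print(n,len(q),len(q) and (np.percentile(q[:,2],[1,5,50,95])-t[2]).round(4))
    cv2.imwrite(f'pics/held_{n}.png',c['image'])
E
```

```text
q7 0.694 [ 0.5082 -0.152   0.1776] F [ 0.54  0.18 -0.34] M [ 0.021 -0.185  0.029] op 0.663 ff 15.0 yaw 2.9
[ 0.72  0.82 -0.91  1.9   0.85  0.87  0.69]
side 356 [0.0212 0.0216 0.0226 0.0234]
top 162 [0.0192 0.0197 0.0215 0.0234]
```

View pics/held_side.png

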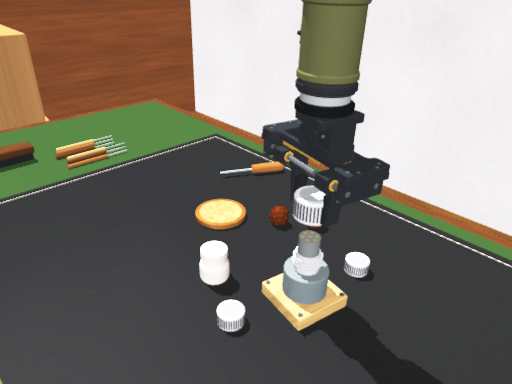

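The lid is held level at (312,205), with the bare neck and carrier below at (310,245). Moving to the coaster while unwinding the wrist a little.

{"api": "drive_tool", "payload": {"targets": [{"tx":0.2,"ty":0.5,"tz":0,"wx":0,"wy":0,"wz":-0.07,"claw":0.2},{"tx":0.2,"ty":0.8,"tz":0,"wx":0,"wy":0,"wz":-0.1,"claw":0.2},{"tx":0.2,"ty":0.9,"tz":0,"wx":0,"wy":0,"wz":-0.1,"claw":0.2},{"tx":0.2,"ty":0.9,"tz":0,"wx":0,"wy":0,"wz":-0.1,"claw":0.2},{"tx":0.2,"ty":0.9,"tz":0,"wx":0,"wy":0,"wz":-0.1,"claw":0.2},{"tx":0.2,"ty":0.9,"tz":0,"wx":0,"wy":0,"wz":-0.1,"claw":0.2},{"tx":0.2,"ty":0.9,"tz":0,"wx":0,"wy":0,"wz":-0.1,"claw":0.2},{"tx":0.2,"ty":0.9,"tz":0,"wx":0,"wy":0,"wz":-0.1,"claw":0.2}], "force": 15}}

```text
clock: 18.9
tool_pos: [0.5554, 0.0501, 0.1759]
eef_rot: [0.502, 0.865, -0.0, -0.0]
contact_force: [-0.3, 0.1, -0.1]
opening: 0.658
finger_force: 15.0
```

```bash
python3 st.py
```

```text
q7 -0.295 [0.5554 0.0501 0.1759] F [-0.3   0.12 -0.07] M [-0.005 -0.097  0.032] op 0.658 ff 15.0 yaw 2.089
[ 0.22  0.78 -0.68  1.82  0.67  0.79 -0.29]
```

{"api": "drive_tool", "payload": {"targets": [{"tx":0.1,"ty":0.7,"tz":0,"wx":0,"wy":0,"wz":0,"claw":0.2},{"tx":0.1,"ty":0.7,"tz":-0.1,"wx":0,"wy":0,"wz":0,"claw":0.2},{"tx":0.1,"ty":0.7,"tz":-0.4,"wx":0,"wy":0,"wz":0,"claw":0.2},{"tx":0.1,"ty":0.5,"tz":-0.6,"wx":0,"wy":0,"wz":0,"claw":0.2},{"tx":0.09,"ty":0.17,"tz":-0.8,"wx":0,"wy":0,"wz":0,"claw":0.2},{"tx":0,"ty":0,"tz":-0.8,"wx":0,"wy":0,"wz":0,"claw":0.2},{"tx":0,"ty":0,"tz":-0.5,"wx":0,"wy":0,"wz":0,"claw":0.2},{"tx":0,"ty":0,"tz":0,"wx":0,"wy":0,"wz":0,"claw":0.2}], "force": 15}}

```text
clock: 19.7
tool_pos: [0.5688, 0.1313, 0.0783]
eef_rot: [0.5, 0.866, -0.002, -0.001]
contact_force: [-1.0, -0.3, 0.1]
opening: 0.659
finger_force: 15.0
```

```bash
python3 st.py; python3 - <<'E'
from h import *
c=snap('side'); cv2.imwrite('pics/pre.png',cv2.resize(c['image'][130:280,150:350],None,fx=3,fy=3))
E
```

```text
q7 -0.496 [0.5688 0.1313 0.0783] F [-1.03 -0.31  0.14] M [ 0.009 -0.132  0.028] op 0.659 ff 15.0 yaw 2.094
[ 0.01  0.93 -0.56  1.8   0.78  0.66 -0.5 ]
```

View pics/pre.png

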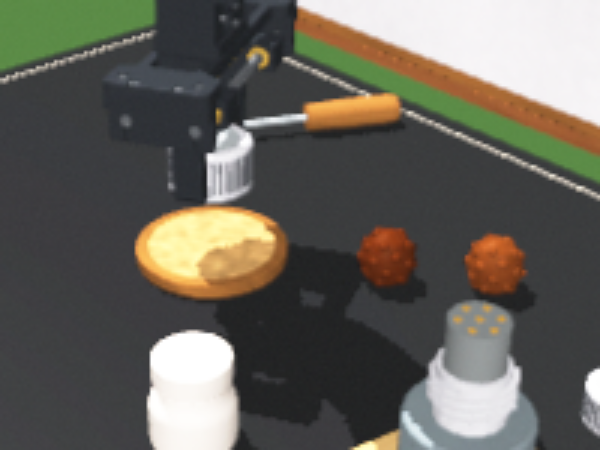

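The crop shows the lid held level above the coaster, lid about (215,165) and coaster centre (211,248), with nothing near the fingers. Descending.

{"api": "drive_tool", "payload": {"targets": [{"tx":0.04,"ty":0.05,"tz":-0.2,"wx":0,"wy":0,"wz":0,"claw":0.2},{"tx":0,"ty":0,"tz":-0.3,"wx":0,"wy":0,"wz":0,"claw":0.2},{"tx":0,"ty":0,"tz":-0.3,"wx":0,"wy":0,"wz":0,"claw":0.2},{"tx":0,"ty":0,"tz":-0.3,"wx":0,"wy":0,"wz":0,"claw":0.2},{"tx":0,"ty":0,"tz":-0.25,"wx":0,"wy":0,"wz":0,"claw":0.2},{"tx":0,"ty":0,"tz":-0.2,"wx":0,"wy":0,"wz":0,"claw":0.2},{"tx":0,"ty":0,"tz":0,"wx":0,"wy":0,"wz":0,"claw":0.2},{"tx":0,"ty":0,"tz":0,"wx":0,"wy":0,"wz":0,"claw":0.2}], "force": 15}}

```text
clock: 20.55
tool_pos: [0.5715, 0.1338, 0.034]
eef_rot: [0.5, 0.866, 0.0, -0.0]
contact_force: [-0.2, 0.1, -1.0]
opening: 0.657
finger_force: 15.0
```

```bash
python3 st.py
```

```text
q7 -0.55 [0.5715 0.1338 0.034 ] F [-0.19  0.1  -1.04] M [ 0.059 -0.16   0.006] op 0.657 ff 15.0 yaw 2.094
[-0.02  1.   -0.51  1.8   0.85  0.58 -0.55]
```

Down to about 0.0245, slowly.

{"api": "drive_tool", "payload": {"targets": [{"tx":0,"ty":0,"tz":-0.06,"wx":0,"wy":0,"wz":0,"claw":0.2},{"tx":0,"ty":0,"tz":-0.06,"wx":0,"wy":0,"wz":0,"claw":0.2},{"tx":0,"ty":0,"tz":-0.06,"wx":0,"wy":0,"wz":0,"claw":0.2},{"tx":0,"ty":0,"tz":-0.06,"wx":0,"wy":0,"wz":0,"claw":0.2},{"tx":0,"ty":0,"tz":-0.04,"wx":0,"wy":0,"wz":0,"claw":0.2},{"tx":0,"ty":0,"tz":-0.03,"wx":0,"wy":0,"wz":0,"claw":0.2},{"tx":0,"ty":0,"tz":0,"wx":0,"wy":0,"wz":0,"claw":0.2},{"tx":0,"ty":0,"tz":0,"wx":0,"wy":0,"wz":0,"claw":0.2}], "force": 10}}

```text
clock: 21.35
tool_pos: [0.5716, 0.1337, 0.0248]
eef_rot: [0.5, 0.866, 0.0, 0.0]
contact_force: [-0.5, -0.4, -1.2]
opening: 0.658
finger_force: 10.0
```

```bash
python3 st.py
```

```text
q7 -0.561 [0.5716 0.1337 0.0248] F [-0.49 -0.39 -1.18] M [-0.016 -0.141  0.011] op 0.658 ff 10.0 yaw 2.093
[-0.03  1.01 -0.49  1.8   0.86  0.56 -0.56]
```

{"api": "drive_tool", "payload": {"targets": [{"tx":0,"ty":0,"tz":-0.02,"wx":0,"wy":0,"wz":0,"claw":0.2},{"tx":0,"ty":0,"tz":-0.02,"wx":0,"wy":0,"wz":0,"claw":0.2},{"tx":0,"ty":0,"tz":-0.01,"wx":0,"wy":0,"wz":0,"claw":0.2},{"tx":0,"ty":0,"tz":0,"wx":0,"wy":0,"wz":0,"claw":0.2},{"tx":0,"ty":0,"tz":0,"wx":0,"wy":0,"wz":0,"claw":0.2},{"tx":0,"ty":0,"tz":0,"wx":0,"wy":0,"wz":0,"claw":0.2},{"tx":0,"ty":0,"tz":0,"wx":0,"wy":0,"wz":0,"claw":0.2},{"tx":0,"ty":0,"tz":0,"wx":0,"wy":0,"wz":0,"claw":0.2}], "force": 5}}

```text
clock: 22.15
tool_pos: [0.5717, 0.1337, 0.0241]
eef_rot: [0.5, 0.866, 0.0, 0.0]
contact_force: [-1.9, -1.0, 6.1]
opening: 0.661
finger_force: 5.0
```

```bash
python3 st.py
```

```text
q7 -0.563 [0.5717 0.1337 0.0241] F [-1.89 -0.97  6.12] M [-0.195  0.211  0.031] op 0.661 ff 5.0 yaw 2.094
[-0.03  1.01 -0.49  1.8   0.86  0.56 -0.56]
```

Contact at about 6 N. Relaxing slightly, opening, then rising.

{"api": "drive_tool", "payload": {"targets": [{"tx":0,"ty":0,"tz":0.02,"wx":0,"wy":0,"wz":0,"claw":0.2},{"tx":0,"ty":0,"tz":0,"wx":0,"wy":0,"wz":0,"claw":0.4},{"tx":0,"ty":0,"tz":0,"wx":0,"wy":0,"wz":0,"claw":0.5},{"tx":0,"ty":0,"tz":0,"wx":0,"wy":0,"wz":0,"claw":0.7},{"tx":0,"ty":0,"tz":0,"wx":0,"wy":0,"wz":0,"claw":0.8},{"tx":0,"ty":0,"tz":0,"wx":0,"wy":0,"wz":0,"claw":0.8},{"tx":0,"ty":0,"tz":0.2,"wx":0,"wy":0,"wz":0,"claw":0.8},{"tx":0,"ty":0,"tz":0.3,"wx":0,"wy":0,"wz":0,"claw":0.8}], "force": 5}}

```text
clock: 22.95
tool_pos: [0.5713, 0.1336, 0.039]
eef_rot: [0.5, 0.866, -0.0, -0.0]
contact_force: [1.3, 0.8, 0.0]
opening: 0.899
finger_force: 0.0
```

{"api": "drive_tool", "payload": {"targets": [{"tx":0,"ty":0,"tz":0.6,"wx":0,"wy":0,"wz":0,"claw":0.8},{"tx":0,"ty":0,"tz":0.6,"wx":0,"wy":0,"wz":0,"claw":0.8},{"tx":0,"ty":0,"tz":0.7,"wx":0,"wy":0,"wz":0,"claw":0.8},{"tx":0,"ty":0,"tz":0.8,"wx":0,"wy":0,"wz":0,"claw":0.8},{"tx":0,"ty":0,"tz":0.8,"wx":0,"wy":0,"wz":0,"claw":0.8},{"tx":0,"ty":0,"tz":0.5,"wx":0,"wy":0,"wz":0,"claw":0.8},{"tx":0,"ty":0,"tz":0,"wx":0,"wy":0,"wz":0,"claw":0.8},{"tx":0,"ty":0,"tz":0,"wx":0,"wy":0,"wz":0,"claw":0.8}], "force": 5}}

```text
clock: 23.75
tool_pos: [0.5714, 0.1333, 0.1587]
eef_rot: [0.5, 0.866, -0.0, 0.0]
contact_force: [0.5, 1.3, -0.3]
opening: 0.898
finger_force: 0.0
```

```bash
python3 st.py; python3 - <<'E'
from h import *
w=snap('wrist'); p=cloud(w).reshape(-1,3)
q=p[(p[:,2]>.038)&(p[:,2]<.055)&(np.hypot(p[:,0]-.57,p[:,1]-.133)<.06)]
print(len(q),cv2.minEnclosingCircle(q[:,:2].astype(np.float32)),np.median(q,0).round(4))
c=snap('side'); cv2.imwrite('pics/end.png',c['image'])
E
```

```text
q7 -0.406 [0.5714 0.1333 0.1587] F [ 0.55  1.26 -0.28] M [-0.015 -0.137  0.02 ] op 0.898 ff 0.0 yaw 2.093
[ 0.06  0.83 -0.66  1.75  0.67  0.8  -0.41]
3692 ((0.5709567666053772, 0.13472780585289001), 0.029397165402770042) [0.57   0.1366 0.0461]
```

View pics/end.png

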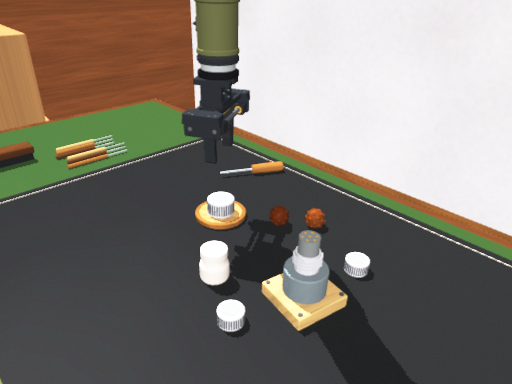

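The lid sits upright in the middle of the coaster at (221,206), about 2 mm off centre with its top at 0.046 m. The gripper is clear, and the walnuts, chisel and tub are where they were.

```bash
python3 -c "
from plant import workorder
print(workorder.finish_job())"
```

```text
the job is handed in; nothing more can be done
None
```

The lid is unscrewed and resting top side up about 2 mm from the coaster's centre, let go, with nothing else on the bench disturbed; the job was handed in at about 24 s, and no verdict was returned.

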